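# Try the rocking horse with a fingertip

### The arm

A 6-joint arm with a two-finger parallel gripper is mounted at the origin on the work surface. World frame = base frame: x ahead of the robot, y to its left, z up, the work surface at z = 0. Lengths are in mm, angles in rad, forces in N, time in s.
With the tool pointing down it reaches from about 350 to 975 mm from the base axis. Payload 17.4 kg.
Tool frame: the origin (TCP) lies on the centre line of the jaws, within the pads' length; the fingertips stand 25 mm ahead of it and the grasp point (between the pads) lies 6 mm ahead of it; z points along the fingers, y is the line along which they close (so a half turn about z gives the same grasp; the last joint's range is limited). The gripper opens to 85 mm and grips with 20 to 120 N. Pads are 22 mm wide; open, the fingers measure 114 mm over their backs; the gripper's body (76 mm by 85 mm) begins 54 mm behind the grasp point. The pads swing forward as they close: fully open they stand 13 mm farther back than shut.
Start: joints at [-1.212, 0.116, 1.442, -0, 1.584, -0.038], TCP at [260.858, -622.564, 256.303] pointing down, gripper open.
Joint ranges: [-2.83, 2.83], [-0.83, 2.19], [0.07, 2.5], [-1.14, 4.28], [0.01, 3], [-2.97, 2.97]. Speed limits (rad/s): [1.89, 1.89, 2.22, 3.14, 3.14, 3.14].

### API

Orientations are given as a rotation vector (axis times angle).
In Python, from plant import manip gives the robot as it stands.
- The arm moves only by the shell command python3 -m jog 'ROWS'. ROWS is a JSON object of lists of equal length, an entry for each row: "fingers": the closure, from -1 (fully open) to 1 (shut); "dp": the shift along the tool's x, y, z in m, a list of three; "yaw": the turn about the tool's z in degrees. In form: {"fingers": [fingers, ...], "dp": [[dx, dy, dz], ...], "yaw": [yaw, ...]}. A call has 1 to 5 rows; each row shifts and turns the commanded pose from where the row before left it, along the tool's axes as they then stand; what a row does not reach is not made up. A row lasts 1/8 s, in which the tool goes at most 62.5 mm and 10.7 degrees, less where a joint would pass 70% of its speed; a pose out of reach is approached as far as the arm can. A call with a gripper value outside its range is refused whole. The fingers move at their own pace and stop on an object; the grip force is fixed at half the most. Time passes only in rows, so rows that do not move let the fingers close. It gives the time, the measured TCP pose, the force, the opening and the grip force at its end, in the units of the state.
- manip.sense(): the state, without advancing time (a new reading comes with each control period).
- manip.get_image(name): name is "scene" or "side" or "wrist"; returns a dict with "img" (384x512x3 uint8, blue, green, red), "camera_matrix" (3x3 intrinsics, pixels), "camera_from_world" (4x4, takes a point from world to camera coordinates). Camera axes: x right, y up, looking along -z (the intrinsics and any distortion apply to the point x, -y, -z); pixel columns grow to the right and rows downward; lengths in mm; the calibration is good to about 2 mm. A picture is of the moment at which its call begins. There is no depth.
- manip.finish_job(): hands the job in; it is judged then, once.
The state is a dict: "time_s": time; "q": joint angles; "joint_velocities": joint speeds; "tau": joint torques, N m; "eef_pos": TCP position; "eef_rot": TCP orientation; "wrist_force": force on the tool from outside, world axes, zero at the start; "moment": the same for the moment, N m; "finger_gap": opening from 0.0 (shut) to 1.0 (fully open); "gripper_force": force on a finger pad.
Only numpy, scipy, OpenCV 4.12 (cv2) and the standard library are available. Lean on these libraries where they do the work, as an engineer would, in place of code of your own. Each camera call takes 0.05 s, during which the arm holds its last target. There are 200 camera calls.

### The job

Try out the finished rocking horse, the one with the red saddle: with the tips of the closed fingers press gently down on the rear crossbar of its rockers until it has plainly tipped back, nose up, then take the fingers away and let it rock itself level and come to rest where it stood. Do not lift it or drag it along. The paint of the horse with the blue saddle is still wet, so do not touch that one at all, and leave the carved bear, the hen and the varnish jar where they are.

Things in the scene. Friction and masses are not known exactly. Their poses are not given: they have to be found in the camera images.
- red_horse: Carved wooden rocking horse with the red saddle, loose on its two bowed runners (lower edge radius 380 mm; it rights itself), 0.35-0.65 kg, 324 mm long, 104 wide, 215 high. Origin: lowest point midway between the runners, on the table; x to its nose (roughly away from the robot, yaw within 0.45 rad), y its left, z up. Tail ends 84 mm behind the origin; back 130 mm high, saddle 135.
- red_horse_rear_bar_top (a point): Middle of the top of its rear crossbar: flat, 104 mm across the horse, 28 mm wide, joining the runners' rear ends, 150 mm behind the origin, top 67 mm above the table, sloping 0.2 rad up to the rear. Pressed down 13 mm the horse tips back about 0.1 rad (1.5 to 3 N); 18 mm: 0.15 rad; 22 mm: 0.2 rad (4 to 6 N); past 25 mm it soon goes hard. Let go, it settles in 1 to 2 s. Axes as the horse's.
- red_horse_saddle (a point): Middle of the red saddle's seat, 132 mm above the table at rest; it keeps its height within 10 mm as the horse rocks.
- red_horse_rear_bar: The rear crossbar of the red-saddled horse, part of it; origin at the middle of the bar, 5 mm below its top.
- blue_horse: A second rocking horse, same shape, size and axes as the first but with a blue saddle, its paint still wet: not to be touched. Origin: lowest point of its runners, on the table.
- bear: A carved brown standing bear on a round dark foot 68 mm across, 120 mm high, beside or between the horses; loose. Origin under its middle, on the table.
- varnish_jar: An amber glass jar of varnish with a steel lid, 56 mm across, 65 mm high, at the left-hand side; loose. Origin under its middle, on the table.
- hen: A carved pale wooden hen with a red comb on a round dark foot 52 mm across, 90 mm high, at the right-hand side; loose. Origin under its middle, on the table.
Things that resemble listed ones, but are neither listed nor needed, are in the scene too. There is more than one size of the varnish_jar; the job needs the smallest.

How it is judged (in metres and radians):
On the way:
1. the fingertips press on the rear crossbar of the red-saddled horse and it is tipped back at least 0.08 rad, the bar at least 8 mm down (contact force between the fingers and red_horse_rear_bar above 0.2 N and angle between red_horse's own z axis and vertical above 0.08 rad and height (world z) of red_horse_rear_bar_top below 0.059 m), for 0.1 s.
At the end, for the whole second after the job is handed in: The red-saddled horse, having been tipped back by its rear crossbar, stands level (within 0.06 rad) and still, within 30 mm of where it stood; the blue-saddled horse has not moved 10 mm, the bear, jar and hen not 15 mm, and all stand upright (angle between each of red_horse, blue_horse's own z axis and vertical below 0.06 rad and distance of red_horse from where it was at the start of the episode below 0.03 m and linear speed of red_horse below 0.03 m/s and angular speed of red_horse below 0.15 rad/s and distance of blue_horse from where it was at the start of the episode below 0.01 m and distance of each of bear, varnish_jar, hen from where it was at the start of the episode below 0.015 m and angle between each of bear, varnish_jar, hen's own z axis and vertical below 0.1 rad); the robot touches nothing.
It fails at once if the red-saddled horse is pressed hard (over 15 N) (contact force between any of the arm, the fingers and red_horse above 15 N).
It fails at once if the red-saddled horse is lifted (saddle over 15 mm above its resting height) or thrown over (height (world z) of red_horse_saddle above 0.152 m or angle between red_horse's own z axis and vertical above 0.5 rad).
It fails at once if the red-saddled horse is dragged along (over 60 mm) (distance of red_horse from where it was at the start of the episode above 0.06 m).
It fails at once if the blue-saddled horse with the wet paint is touched (contact force between any of the fingers, the arm and blue_horse above 0.2 N).
It fails at once if the bear, the hen or the jar is knocked about (over 15 mm) (distance of any of bear, hen, varnish_jar from where it was at the start of the episode above 0.015 m).
It also fails if it takes over 32 s, if anything falls off the work surface, if the arm or the gripper's body presses on something with over 40 N, if the wrist force passes 120 N, or if a joint passes its speed limit or range.

## Working session

There is one attempt and no reset: what is moved stays moved. The work goes in short steps, Python scripts to look and compute and a shell command to move; the robot and the scene stay as the last step left them, time stands still between calls to the robot, and variables do not carry over. Pictures are saved under pics/ and viewed, at most 10 in all, crops included, and the job is handed in when it is done.

```bash
mkdir -p pics
python3 - <<'E'
from plant import manip
import cv2,numpy as np
for n in("scene","side"):
    d=manip.get_image(n); cv2.imwrite(f"pics/{n}0.png",d["img"]); np.savez(f"pics/{n}0.npz",**d)
    print(n,d["camera_matrix"].tolist(),np.round(d["camera_from_world"],3).tolist(),[k for k in d])
s=manip.sense(); print(s["time_s"],s["eef_pos"],s["eef_rot"],s["finger_gap"])
E
```

```text
scene [[481.91036631612616, 0.0, 260.293405954836], [0.0, 481.91036631612616, 194.92818160633192], [0.0, 0.0, 1.0]] [[0.606, 0.795, 0.006, -346.397], [-0.686, 0.519, 0.509, 314.55], [0.402, -0.312, 0.861, -2003.952], [0.0, 0.0, 0.0, 1.0]] ['img', 'camera_matrix', 'camera_from_world']
side [[371.1217745594867, 0.0, 258.51503557595925], [0.0, 371.1217745594867, 190.687064454141], [0.0, 0.0, 1.0]] [[-0.995, -0.102, -0.008, 553.102], [0.057, -0.613, 0.788, -129.624], [-0.085, 0.784, 0.615, -1254.281], [0.0, 0.0, 0.0, 1.0]] ['img', 'camera_matrix', 'camera_from_world']
0.1 [ 260.79898749 -622.4140035   255.5951974 ] [-3.07889795e+00 -6.18947501e-01  2.80777840e-04] 0.9977929714741842
```

View pics/scene0.png

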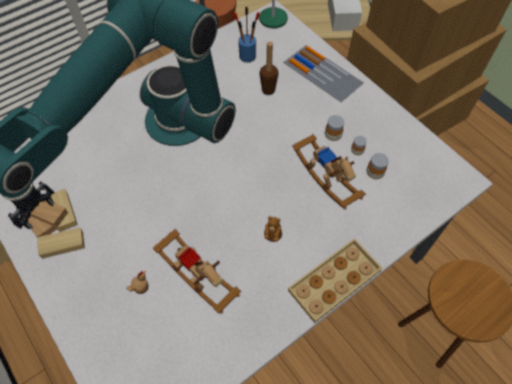

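View pics/side0.png

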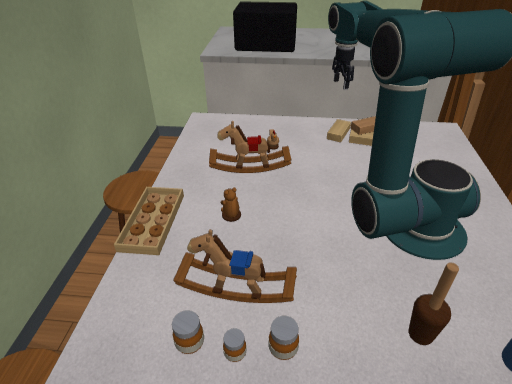

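The red horse is in the scene view at about (195,268), with its rear bar near (166,241). In the side view it is at (250,150) with its rear end at (290,157). The hen is at (138,283) and the blue horse at (330,170), well clear.

Run:
```python
import cv2,numpy as np
a=cv2.imread("pics/scene0.png")[220:320,120:250]; b=cv2.imread("pics/side0.png")[115:180,195:305]
a=cv2.resize(a,None,fx=6,fy=6,interpolation=2); cv2.imwrite("pics/ca.png",a)
b=cv2.resize(b,None,fx=7,fy=7,interpolation=2); cv2.imwrite("pics/cb.png",b)
```

```text
(no output)
```

View pics/ca.png

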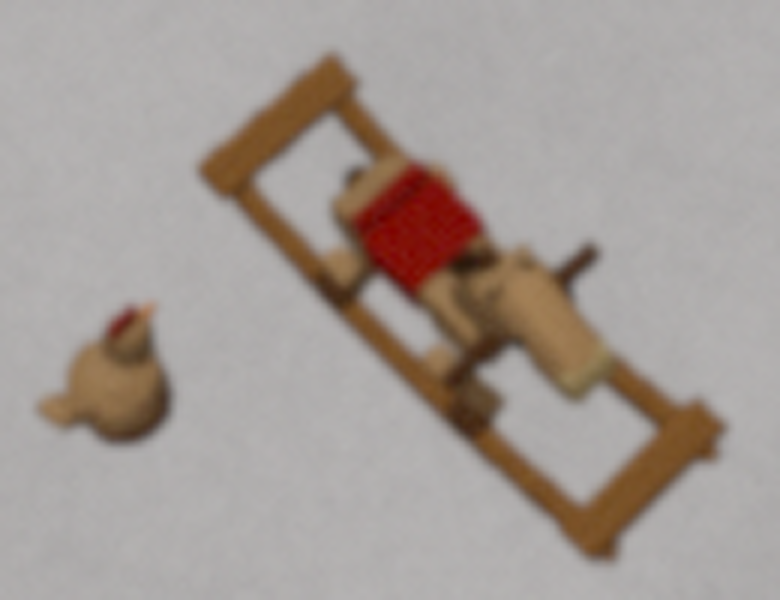

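View pics/cb.png

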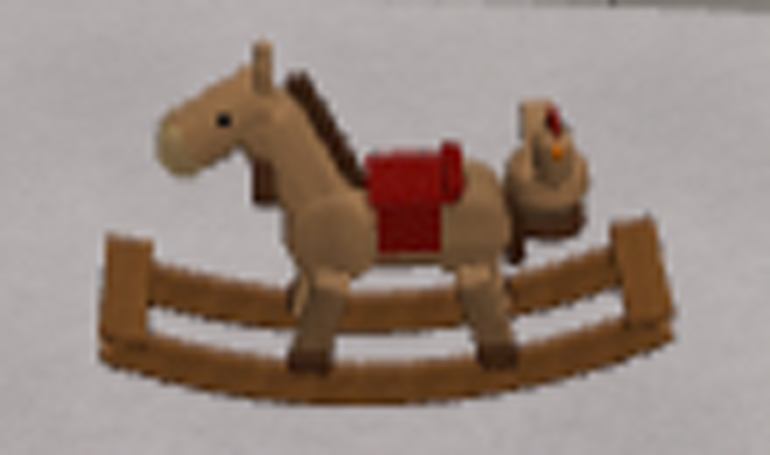

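```bash
cat > h.py <<'E'
import numpy as np
from scipy.optimize import least_squares
C={n:np.load(f"pics/{n}0.npz") for n in("scene","side")}
def proj(n,p):
    c=C[n]["camera_from_world"]@np.r_[p,1]; v=C[n]["camera_matrix"]@[c[0],-c[1],-c[2]]; return v[:2]/v[2]
E
python3 - <<'E'
from h import *
from scipy.spatial.transform import Rotation as R
from plant import manip
sc=lambda x,y:np.array([120+x/6-.42,220+y/6-.42]); sd=lambda x,y:np.array([195+x/7-.43,115+y/7-.43])
obs={"rear":(sc(279.5,125),sd(642,273)),"front":(sc(652,480),sd(127,290))}
for k,(a,b) in obs.items():
    r=least_squares(lambda p:np.r_[proj("scene",p)-a,proj("side",p)-b],[600,-300,67]); print(k,r.x,r.fun)
    for n,o in(("scene",a),("side",b)):
        print(n,least_squares(lambda p:proj(n,np.r_[p,67])-o,[600,-300]).x)
# joint fit: x,y,yaw
def f(v):
    c,s=np.cos(v[2]),np.sin(v[2]); out=[]
    for sg,k in((-1,"rear"),(1,"front")):
        p=[v[0]+sg*150*c,v[1]+sg*150*s,67]; out+=[proj("scene",p)-obs[k][0],proj("side",p)-obs[k][1]]
    return np.concatenate(out)
r=least_squares(f,[700,-300,0]); v=r.x; print(v,r.fun,"rear",v[0]-150*np.cos(v[2]),v[1]-150*np.sin(v[2]))
s=manip.sense(); print(R.from_rotvec(s["eef_rot"]).as_matrix().round(3))
E
```

```text
rear [ 476.82939458 -335.42019959   61.58537099] [-0.20798272 -0.18542304 -0.29770141  0.14595528]
scene [ 480.57218389 -335.86401315]
side [ 475.49794608 -328.04808959]
front [ 775.3666667  -287.56342895   62.44201841] [-0.58523665 -0.36962914 -0.81745478  0.30716801]
scene [ 778.87779243 -287.46278929]
side [ 770.71340144 -283.14958974]
[ 6.27123582e+02 -3.10808737e+02  1.57977244e-01] [ 0.12099864 -0.56821411 -0.78865456 -0.87293054 -0.59039364 -0.92031824
 -0.9038432  -0.59497077] rear 478.99145336034996 -334.40688136478724
[[ 0.922  0.386 -0.   ]
 [ 0.386 -0.922  0.001]
 [ 0.    -0.001 -1.   ]]
```

```bash
python3 -m jog '{"fingers":[1,1,1,1,1],"dp":[[0,0,0],[0,0,0],[0.03,-0.03,0],[0.035,-0.033,0],[0.035,-0.033,0]],"yaw":[6.8,6.8,0,0,0]}'; python3 -m jog '{"fingers":[1,1,1,1,1],"dp":[[0.035,-0.033,0],[0.035,-0.033,0],[0.035,-0.033,0],[0.025,-0.025,0],[0,0,0]],"yaw":[0,0,0,0,0]}'
cat > where.py <<'E'
from plant import manip
import numpy as np
from scipy.spatial.transform import Rotation as R
s=manip.sense(); m=R.from_rotvec(s["eef_rot"]).as_matrix(); p=s["eef_pos"]+25*m[:,2]
print(s["time_s"],"tip",p.round(1),"toolx yaw",np.arctan2(m[1,0],m[0,0]).round(3),"gap",s["finger_gap"],"F",s["wrist_force"].round(2))
print("to go (tool, mm)",(m.T@(np.array([478,-335,67])-p)).round(1))
E
python3 where.py
```

```text
time_s: 0.72
eef_pos: [344.9, -510.7, 255.9]
eef_rot: [-3.131, -0.249, 0.0]
wrist_force: [0.4, 0.3, 0.6]
finger_gap: -0.003
gripper_force: 0.0
time_s: 1.35
eef_pos: [454.1, -367.1, 256.1]
eef_rot: [-3.131, -0.254, 0.0]
wrist_force: [-1.2, -0.1, -1.2]
finger_gap: 0.001
gripper_force: 0.0
1.35 tip [ 454.1 -367.1  231.1] toolx yaw 0.162 gap 0.0011256228630657913 F [-1.18 -0.14 -1.21]
to go (tool, mm) [ 28.8 -27.8 164.1]
```

```bash
python3 -m jog '{"fingers":[1,1,1,1,1],"dp":[[0.014,-0.014,0.02],[0.014,-0.014,0.04],[0,0,0.04],[0,0,0.036],[0,0,0]],"yaw":[0,0,0,0,0]}'; python3 where.py
python3 - <<'E'
from plant import manip
import cv2,numpy as np
a=manip.get_image("scene")["img"][190:290,110:240]; b=manip.get_image("side")["img"][90:185,205:315]
r=lambda i:cv2.resize(i,(395,300*1),interpolation=2)
cv2.imwrite("pics/n1.png",np.hstack([cv2.resize(a,(390,300),interpolation=2),cv2.resize(b,(347,300),interpolation=2)]))
E
```

```text
time_s: 1.98
eef_pos: [474.8, -335.8, 116.6]
eef_rot: [-3.128, -0.249, 0.007]
wrist_force: [-0.5, -0.0, -0.1]
finger_gap: 0.004
gripper_force: 0.0
1.975 tip [ 474.7 -335.7   91.6] toolx yaw 0.159 gap 0.003921858273508635 F [-0.49 -0.01 -0.14]
to go (tool, mm) [ 3.5 -0.1 24.6]
```

View pics/n1.png

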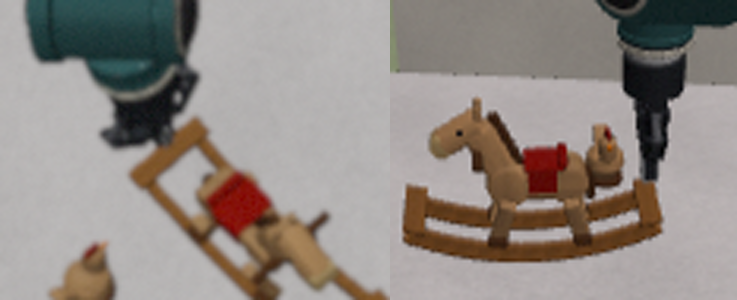

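The closed fingertips (651,180) sit over the middle of the red horse's rear bar (648,208) in the side view, with about 25 mm to go. Nothing else is nearby.

```bash
python3 -m jog '{"fingers":[1,1,1,1,1],"dp":[[0.003,0,0.01],[0,0,0.008],[0,0,0.004],[0,0,0.004],[-0.001,0,0.003]],"yaw":[0,0,0,0,0]}'; python3 where.py;  python3 -m jog '{"fingers":[1,1,1],"dp":[[-0.002,0,0.004],[-0.002,0,0.003],[0,0,0]],"yaw":[0,0,0]}'; python3 where.py
```

```text
time_s: 2.7
eef_pos: [478.2, -336.5, 91.2]
eef_rot: [3.131, 0.25, 0.0]
wrist_force: [-0.7, -0.0, -0.2]
finger_gap: 0.002
gripper_force: 0.2
2.7 tip [ 478.2 -336.5   66.2] toolx yaw 0.159 gap 0.0015129005431346449 F [-0.68 -0.04 -0.16]
to go (tool, mm) [ 0.  -1.5 -0.8]
time_s: 3.08
eef_pos: [474.0, -337.0, 84.1]
eef_rot: [-3.131, -0.25, 0.0]
wrist_force: [0.7, 1.0, 1.3]
finger_gap: 0.002
gripper_force: 0.2
3.075 tip [ 474.  -337.    59.1] toolx yaw 0.159 gap 0.0018574431710965344 F [0.72 1.   1.3 ]
to go (tool, mm) [ 4.3 -1.4 -7.9]
```

```bash
python3 -m jog '{"fingers":[1,1,1,1],"dp":[[-0.001,0,0.003],[-0.001,0,0.003],[-0.001,0,0.003],[0,0,0]],"yaw":[0,0,0,0]}'; python3 where.py
python3 - <<'E'
from plant import manip
import cv2,numpy as np
a=manip.get_image("scene")["img"][190:290,110:240]; b=manip.get_image("side")["img"][90:185,205:315]
cv2.imwrite("pics/n2.png",np.hstack([cv2.resize(a,(390,300),interpolation=2),cv2.resize(b,(347,300),interpolation=2)]))
E
```

```text
time_s: 3.58
eef_pos: [471.2, -337.5, 75.0]
eef_rot: [-3.131, -0.25, 0.0]
wrist_force: [-0.8, 0.2, 1.2]
finger_gap: 0.002
gripper_force: 0.7
3.575 tip [ 471.2 -337.5   50. ] toolx yaw 0.159 gap 0.0022052467749972297 F [-0.75  0.23  1.18]
to go (tool, mm) [  7.2  -1.4 -17. ]
```

View pics/n2.png

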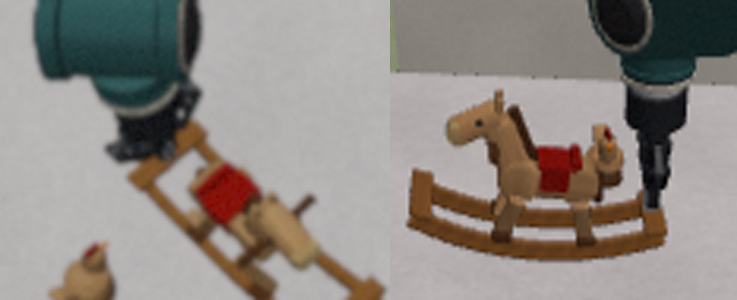

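The horse is tipped back nose up: its front end rose from (415,188) to (424,172), about 0.13 rad. I'll press slightly more, hold, then release smoothly.

```bash
python3 -m jog '{"fingers":[1,1,1],"dp":[[0,0,0.002],[0,0,0],[0,0,0]],"yaw":[0,0,0]}'; python3 where.py; python3 -m jog '{"fingers":[1,1,1,1,1],"dp":[[0.002,0,-0.005],[0.002,0,-0.005],[0.002,0,-0.006],[0,0,-0.02],[0,0,-0.04]],"yaw":[0,0,0,0,0]}';python3 -m jog '{"fingers":[1,1,1,1,1],"dp":[[0,0,-0.05],[0,0,-0.05],[0,0,-0.01],[0,0,0],[0,0,0]],"yaw":[0,0,0,0,0]}';python3 -m jog '{"fingers":[1,1,1,1,1],"dp":[[0,0,0],[0,0,0],[0,0,0],[0,0,0],[0,0,0]],"yaw":[0,0,0,0,0]}';python3 -m jog '{"fingers":[1,1,1,1,1],"dp":[[0,0,0],[0,0,0],[0,0,0],[0,0,0],[0,0,0]],"yaw":[0,0,0,0,0]}' |head -2;python3 -m jog '{"fingers":[1,1,1,1,1],"dp":[[0,0,0],[0,0,0],[0,0,0],[0,0,0],[0,0,0]],"yaw":[0,0,0,0,0]}' |head -2
python3 - <<'E'
from plant import manip
import cv2,numpy as np
a=manip.get_image("scene")["img"][190:290,110:240]; b=manip.get_image("side")["img"]
o=cv2.imread("pics/side0.png"); d=cv2.absdiff(o,b)[115:180,195:305]; print("diff px",(d.max(2)>40).sum())
b=b[90:185,205:315]
cv2.imwrite("pics/n3.png",np.hstack([cv2.resize(a,(390,300),interpolation=2),cv2.resize(b,(347,300),interpolation=2)]))
E
```

```text
time_s: 4.05
eef_pos: [471.3, -337.5, 73.3]
eef_rot: [3.132, 0.25, 0.0]
wrist_force: [-0.1, -0.5, 0.9]
finger_gap: -0.003
gripper_force: 0.6
4.05 tip [ 471.3 -337.5   48.3] toolx yaw 0.159 gap -0.0034888694472645287 F [-0.14 -0.53  0.92]
to go (tool, mm) [  7.   -1.4 -18.7]
time_s: 4.68
eef_pos: [476.7, -336.2, 149.8]
eef_rot: [-3.13, -0.25, 0.003]
wrist_force: [0.1, -0.3, 1.0]
finger_gap: -0.001
gripper_force: 0.0
time_s: 5.3
eef_pos: [476.9, -336.4, 258.0]
eef_rot: [-3.13, -0.25, 0.002]
wrist_force: [-0.8, 0.3, -0.5]
finger_gap: -0.001
gripper_force: 0.0
time_s: 5.92
eef_pos: [477.2, -336.6, 259.3]
eef_rot: [-3.132, -0.25, -0.0]
wrist_force: [-0.0, -0.7, 0.6]
finger_gap: -0.002
gripper_force: 0.0
time_s: 6.55
eef_pos: [477.2, -336.6, 259.3]
time_s: 7.18
eef_pos: [477.2, -336.6, 259.3]
diff px 1
```

View pics/n3.png

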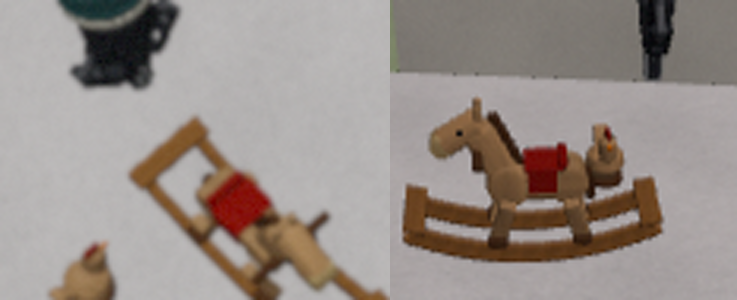

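The horse is level again where it stood, bars at (415,188) and (650,182), with almost no pixel difference from the start. The fingers are well clear.

```bash
python3 -m jog '{"fingers":[1,1,1,1,1],"dp":[[0,0,0],[0,0,0],[0,0,0],[0,0,0],[0,0,0]],"yaw":[0,0,0,0,0]}' |head -1; python3 -c "
from plant import manip
print(manip.finish_job())"
```

```text
time_s: 7.9
the job is handed in; nothing more can be done
None
```

I pressed the red-saddled horse's rear crossbar down about 18 mm so it tipped back roughly 0.13 rad, nose up; it then rocked level and came to rest where it stood, nothing else was approached, and the job is handed in (no verdict was returned).

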